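# Ready the portion scale and hold the weighing dish over it

## Task

Seat the loose H-shaped pan carrier fully home on the two pegs of the portion scale and let go of it. Then pick up the weighing dish by its handle, with the carrot ball resting in it, turn it a quarter turn so that its handle points out to one side of the scale (either side), square to the scale's front-to-back line, and finish while holding it still and level, centred about 5 cm above the carrier's pads, so that the scale can zero before it is loaded. Keep the dish level and the ball in its middle all the way, do not drop the carrier onto the scale or bang or lean on it, and leave the other things where they are.

Things in the scene. Friction and masses are not known exactly. Their poses are not given: they have to be found in the camera images.
- scale: the portion scale, fixed: white housing 190 mm wide, 240 mm deep, steel cover on top 57 mm above the bench, sloping display panel at its front. Origin: middle of its underside, on the bench. x points from its front (display, towards the robot) to its back, y to the left as seen from the robot, z up
- scale_seat (a point): centre of the top face of the scale's load plate (36 mm front to back, 92 mm side to side), 64 mm above the bench; axes as the scale. Two upright pegs stand on the plate at y = +26 and -26 mm: 10 mm thick, 17 mm tall, the top 5 mm tapering to 4 mm. The carrier's spine rests flat on the plate when home
- carrier_centre (a point): loose H-shaped aluminium pan carrier, about 220 g, lying flat on the bench beside the scale (left or right). This point is the centre of its spine, 11 mm above the flat underside. Spine along y: 30 mm wide (x), 86 mm long, 22 mm high, long sides free to grip; two 13 mm through holes at y = +26 and -26 mm drop over the pegs. Alike after half a turn
- carrier_pad (a point): top of one of the carrier's four rubber pads, which carry the dish when it is weighed: 14 mm across, at x = +34 or -34, y = +50 or -50 mm from the spine's centre, tops 28 mm above the carrier's underside (its highest points). They stand on two cross bars, 88 mm long in x, 14 mm wide, at the ends of the spine
- dish_centre (a point): round dished aluminium weighing pan, about 110 g, on the bench on the other side of the scale, handle towards the robot. This point is the middle of its inside floor, 4 mm above its flat underside. Rim 168 mm across, 34 mm high; inside, a flat 20 mm across, then an 11 degree slope out to 132 mm across, then a steep wall. z up, handle along -x
- dish_handle (a point): centre of the dish's straight black bar handle: 80 mm long (along the dish's x), 18 mm wide (y), 20 mm high, level. It lies 122 mm from the dish's centre along -x and 30 mm above the dish's underside; axes as the dish. The dish's weight hangs out to one side of the handle, so it wants a firm grip (25 N or more) or it sags
- ball_center (a point): centre of the loose carrot ball, 30 mm across, about 15 g, lying in the middle of the dish; it rolls freely
- bowl: small white bowl, 94 mm wide, 42 mm high, holding small carrot balls, in front of the scale, near the robot; origin in the middle of its underside; to be left alone
- cutter: plain steel ring cutter, 52 mm wide, 35 mm high, in front of the scale, near the robot; origin in the middle of its underside; to be left alone
- bottle: squeeze bottle, 56 mm wide, 170 mm high, behind the scale; origin in the middle of its underside; to be left alone
- jar: glass jar with a lid, 68 mm wide, 90 mm high, behind the scale; origin in the middle of its underside; to be left alone
- saucer: plain round saucer without a handle, 124 mm wide, 22 mm high, behind the scale; origin in the middle of its underside; to be left alone
- knife: spatula lying at the right-hand side of the work area; origin in the middle of its underside; to be left alone
- tweezers: tweezers, 150 mm long, 8 mm high, lying at the left-hand side of the work area; origin in the middle of its underside; to be left alone

How it is judged:
By the outcome, as a careful person would: the job done as asked, in the order asked, and still so for the second after the job is handed in, while the arm keeps its last pose, push and grip.
It also fails if it takes over 61 s, if anything falls off the work surface, if the arm or the gripper's body presses on something with over 40 N, if the wrist force passes 120 N, or if a joint passes its speed limit or range.

## Robot

A 6-joint arm with a two-finger parallel gripper is mounted at the origin on the work surface. World frame = base frame: x ahead of the robot, y to its left, z up, the work surface at z = 0. Lengths are in m, angles in rad, forces in N, time in s.
With the tool pointing down it reaches from about 0.35 to 0.775 m from the base axis. Payload 7.3 kg.
Tool frame: the origin (TCP) lies at the very end of the fingers, on their centre line; the grasp point (between the pads) lies 19 mm behind it (robot.hold_point_z is the distance from the TCP to the grasp point, in m); z points along the fingers, y is the direction in which the jaws open and shut (so a half turn about z gives the same grasp; the last joint's range is limited). The gripper opens to 92 mm and grips with 3 to 60 N. Pads are 19 mm wide; open, the fingers measure 130 mm over their backs; the gripper's body (75 mm by 190 mm) begins 47 mm behind the grasp point.
Start: joints at [0.964, 0.342, 1.524, -0, 1.275, -0.146], TCP at [0.233, 0.47, 0.227] pointing down, gripper open.
Joint ranges: [-2.53, 2.53], [-0.77, 2.02], [0.04, 2.7], [-1, 4.14], [0.28, 2.66], [-3.11, 3.11]. Speed limits (rad/s): [2.57, 2.57, 3.14, 3.14, 3.14, 3.14].

## Interface

Orientations are given as [roll, pitch, yaw] about the fixed x, y, z axes, in that order (R = Rz(yaw) Ry(pitch) Rx(roll)).
In Python, from cell import monitor, viewer, robot gives the robot as it stands.
- The arm moves only by the tool move_arm, never from a script. Its argument "deltas" is a list of rows, each an object of numbers: "x", "y", "z": the shift along the tool's x, y, z in m; "wx", "wy", "wz": the turn, a rotation vector about the tool's x, y, z in degrees; "hand": the opening, from 0 (shut) to 1 (fully open). In form: [{"x": .., "y": .., "z": .., "wx": .., "wy": .., "wz": .., "hand": ..}, ...]. A call has 1 to 8 rows; each row is the pose to reach, as a shift and turn from the pose commanded when the call began, along the tool's axes at that moment; what a row does not reach only later rows make up. A row lasts 1/8 s, in which the tool goes at most 62.5 mm and 10.7 degrees, less where a joint would pass 70% of its speed; a pose out of reach is approached as far as the arm can. A call with a gripper value outside its range is refused whole. The fingers move at their own pace and stop on an object; "grip_force" is the grip in N (left out, the last holds). Time passes only in rows, so rows that repeat a pose let the fingers close. It gives the time, the measured TCP pose, the force and the opening at its end, in the units of the state.
- monitor.observe(): the state, without advancing time (a new reading comes with each control period).
- viewer.read_camera(name): name is "scene" or "top"; returns the picture (480x640x3 uint8, red, green, blue); there is no depth.
- viewer.camera_params(name): a dict with "camera_matrix" (3x3 intrinsics, pixels), "k1" (the pictures are not rectified: a ray, as slopes to the right and down, at radius r is drawn at 1 + k1 r^2 times it, then the intrinsics apply), "R" (3x3) and "t" (3): a world point X has camera coordinates R X + t. Camera axes: x right, y down, z forward; pixel columns grow to the right and rows downward; lengths in m; the calibration is good to about 2 mm. A picture is of the moment at which its call begins. camera_params takes no time and is no camera call.
- robot.hand_in(): hands the job in, once; it reports no verdict.
The state is a dict: "time": time; "qpos": joint angles; "qvel": joint speeds; "joint_efforts": joint torques, N m; "tool_pos": TCP position; "tool_rot": TCP orientation; "contact_force": force on the tool from outside, world axes, zero at the start; "torque": the same for the moment, N m; "opening": finger opening in m.
Only numpy, scipy, OpenCV 4.12 (cv2) and the standard library are available. Lean on these libraries where they do the work, as an engineer would, in place of code of your own. Each camera call takes 0.05 s, during which the arm holds its last target. There are 200 camera calls.

## Working session

There is one attempt and no reset: what is moved stays moved. The work goes in short steps, Python scripts to look and compute and a tool call to move; the robot and the scene stay as the last step left them, time stands still between calls to the robot, and variables do not carry over. Pictures are saved under pics/ and viewed, about 8 in all and at most 12, crops included, and the job is handed in when it is done.

Besides the shell and the picture viewer there is one more tool, called as name(argument=value, ...), one argument or row to a line, values as JSON. move_arm: Moves the arm, as the interface text tells. Its arguments: {"type":"object","properties":{"deltas":{"type":"array","items":{"type":"object","properties":{"x":{"type":"number"},"y":{"type":"number"},"z":{"type":"number"},"wx":{"type":"number"},"wy":{"type":"number"},"wz":{"type":"number"},"hand":{"type":"number"}}}},"grip_force":{"type":"number"}},"required":["deltas"]}

```bash
mkdir -p pics
cat > h.py <<'E'
import numpy as np, cv2
from cell import monitor, viewer, robot
from scipy.spatial.transform import Rotation as Ro
def cam(n): 
    p=viewer.camera_params(n); return np.array(p["camera_matrix"]),p["k1"],np.array(p["R"]),np.array(p["t"])
def plane(n,uv,z):
    K,k1,R,t=cam(n); d=np.linalg.inv(K)@[uv[0],uv[1],1]; q=d[:2]; r=np.linalg.norm(q); s=r
    for _ in range(30): s=r/(1+k1*s*s)
    q=q*(s/r) if r>0 else q
    D=R.T@np.array([q[0],q[1],1]); C=-R.T@t; return C+D*(z-C[2])/D[2]
def proj(n,X):
    K,k1,R,t=cam(n); c=R@np.array(X)+t; q=c[:2]/c[2]; q=q*(1+k1*q@q); return (K@[q[0],q[1],1])[:2]
def snap(n,f):
    im=cv2.cvtColor(np.array(viewer.read_camera(n)),cv2.COLOR_RGB2BGR); cv2.imwrite("pics/%s.png"%f,im); return im
E
python3 - <<'E'
from h import *
snap("top","top0");snap("scene","sc0")
print(monitor.observe())
for n in("top","scene"):
    K,k1,R,t=cam(n);print(n,K.tolist(),k1,(-R.T@t),R.round(3).tolist())
E
```

```text
{'time': 0.1, 'qpos': array([ 9.63976340e-01,  3.42657210e-01,  1.52490047e+00, -2.83035644e-05,
        1.27534486e+00, -1.46004007e-01]), 'qvel': array([ 3.31263235e-04, -1.67580887e-03, -2.61974694e-03,  2.98364380e-05,
       -4.06087380e-04, -1.51965717e-03]), 'joint_efforts': array([ 1.53335841e-03, -4.32007062e+01, -2.44691277e+01,  7.18931551e-02,
        5.26366406e-02, -6.33880336e-05]), 'tool_pos': array([0.23325176, 0.46996209, 0.22611961]), 'tool_rot': array([-3.14029276e+00, -1.63792299e-04,  2.68078483e+00]), 'contact_force': array([ 0.8286854 , -0.53147352,  0.43306191]), 'torque': array([-0.02547549, -0.05365798,  0.01630579]), 'opening': 0.09175732400074088}
top [[621.4005234755043, 0.0, 322.30262610447227], [0.0, 621.4005234755043, 245.9604941337198], [0.0, 0.0, 1.0]] -0.13224281531437246 [0.2288801  0.00511297 1.81792058] [[-0.022, -1.0, -0.005], [-0.98, 0.022, -0.197], [0.197, 0.001, -0.98]]
scene [[524.7231969043104, 0.0, 318.3819775931262], [0.0, 524.7231969043104, 241.68051717707272], [0.0, 0.0, 1.0]] -0.03200015979985613 [1.31386033 0.77695608 0.92618506] [[-0.724, 0.689, 0.016], [0.416, 0.456, -0.787], [-0.55, -0.563, -0.617]]
```

View pics/top0.png

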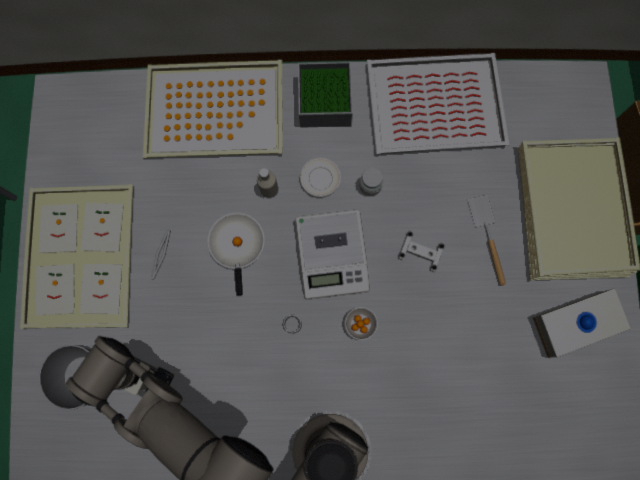

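View pics/sc0.png

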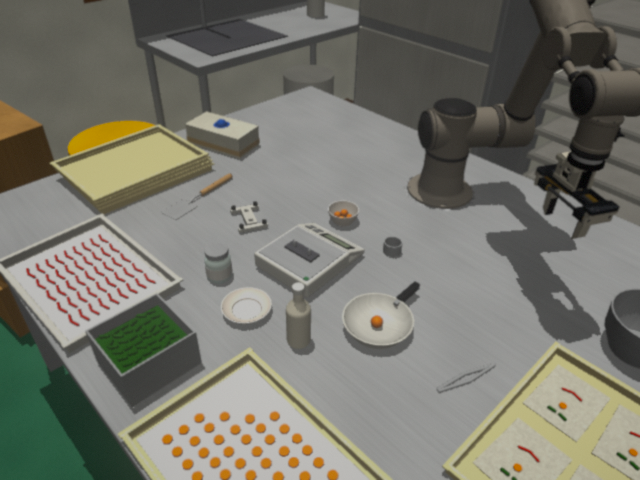

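The top view shows the scale at about (332,254), its dark load plate at (331,240), the carrier at (421,251) with four dark pads, the dish at (237,241) with its handle at (238,280), and the ball at (237,242). The scene view shows the same things with nothing hidden.

Run:
```python
from h import *
a=cv2.imread("pics/top0.png"); b=cv2.imread("pics/sc0.png")
A=cv2.resize(a[205:305,290:450],None,fx=5,fy=5,interpolation=cv2.INTER_CUBIC)[:,:800]
B=cv2.resize(b[195:290,225:375],None,fx=5.3,fy=5.3,interpolation=cv2.INTER_CUBIC)[:,:800]
cv2.imwrite("pics/cA.png",np.clip(A*1.5,0,255).astype(np.uint8));cv2.imwrite("pics/cB.png",np.clip(B*1.5,0,255).astype(np.uint8))
def blobs(im,mask,box,amin):
    x0,y0,x1,y1=box; m=np.zeros_like(mask); m[y0:y1,x0:x1]=mask[y0:y1,x0:x1]
    n,l,s,c=cv2.connectedComponentsWithStats(m)
    for i in range(1,n):
        if s[i,4]>=amin:
            cnt=cv2.findContours((l==i).astype(np.uint8),0,1)[0][0]
            print("  ",c[i].round(1),s[i,4],[np.round(v,1).tolist() if not np.isscalar(v) else round(v,1) for v in cv2.minAreaRect(cnt)])
ga=cv2.cvtColor(a,6); gb=cv2.cvtColor(b,6)
print("top pads/carrier dark");blobs(a,(ga<70).astype(np.uint8),(395,225,452,275),6)
print("top plate");blobs(a,(ga<90).astype(np.uint8),(308,228,355,252),20)
print("top handle");blobs(a,(ga<60).astype(np.uint8),(225,255,250,300),20)
print("scene pads");blobs(b,(gb<70).astype(np.uint8),(226,195,270,235),4)
print("scene plate");blobs(b,(gb<90).astype(np.uint8),(275,230,330,270),20)
print("scene handle");blobs(b,(gb<60).astype(np.uint8),(385,275,425,310),20)
for n,im,box in(("t",a,(200,205,275,275)),("s",b,(340,290,420,355))):
    h=cv2.cvtColor(im,cv2.COLOR_BGR2HSV); print(n,"ball");blobs(im,cv2.inRange(h,(5,150,80),(20,255,255))//255,box,15)
print("dish top rim");blobs(a,((ga>115)).astype(np.uint8),(200,205,275,278),200)
```

```text
top pads/carrier dark
   [409.1 233.8] 25 [[408.9, 233.7], [3.6, 6.4], 80.5]
   [440.1 245.9] 27 [[439.8, 245.9], [4.1, 7.3], 71.6]
   [414.2 247. ] 6 [[414.2, 246.9], [2.7, 1.3], 63.4]
   [426.2 261.1] 75 [[422.6, 258.1], [33.2, 9.0], 39.3]
   [400.9 255. ] 31 [[401.0, 255.0], [6.0, 6.0], 0.0]
   [430.5 253.5] 6 [[430.5, 253.5], [1.0, 3.0], 0.0]
top plate
   [330.6 240.3] 432 [[330.5, 240.4], [13.5, 32.5], 83.2]
top handle
   [238.1 281.4] 203 [[238.1, 281.5], [27.3, 7.2], 86.4]
scene pads
   [254.9 203.3] 9 [[254.8, 203.3], [2.8, 2.1], 45.0]
   [233.1 207.7] 9 [[233.3, 207.8], [2.8, 2.1], 45.0]
   [263.9 221.3] 9 [[263.8, 221.3], [2.8, 2.1], 45.0]
   [241.2 226.3] 10 [[241.0, 226.5], [3.0, 2.0], 90.0]
scene plate
   [301.6 251.3] 307 [[301.5, 251.0], [33.6, 10.4], 29.7]
scene handle
   [408.4 291.8] 163 [[408.8, 291.9], [7.6, 23.0], 48.8]
t ball
   [236.8 241.1] 63 [[237.0, 241.0], [8.0, 8.0], 90.0]
s ball
   [376.4 320.9] 86 [[376.5, 321.0], [10.0, 9.0], 90.0]
dish top rim
   [234.8 240.7] 1148 [[235.0, 240.5], [38.6, 40.6], 59.0]
```

View pics/cA.png

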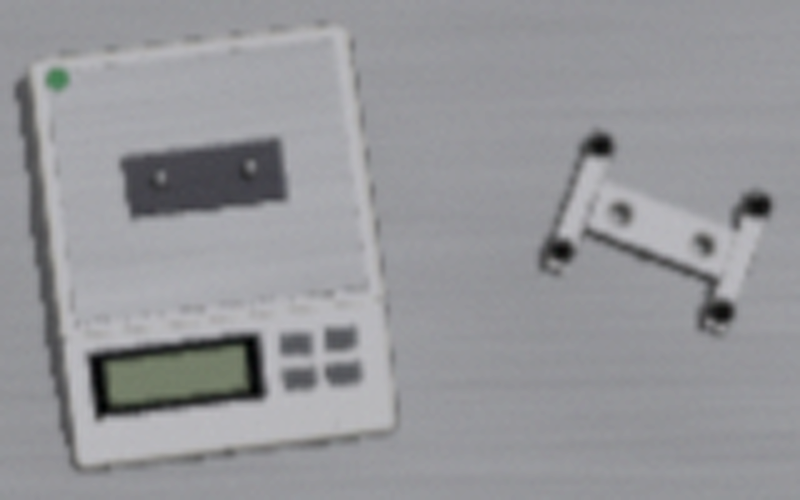

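View pics/cB.png

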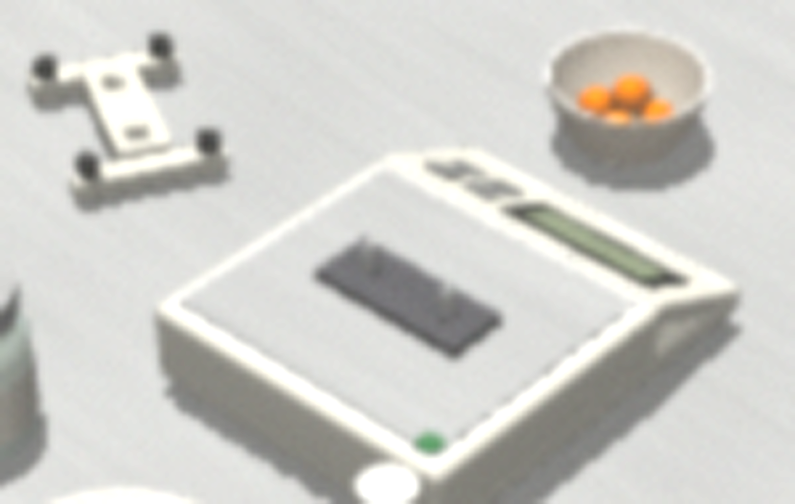

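The crops show the pegs at top pixels (322.2,240.2) and (340,238.4), and at scene pixels (294.8,240.8) and (309.5,249.3). The carrier's pads and holes are clear, with its spine about 20° off the image's horizontal.

Run:
```python
from h import *
a=cv2.imread("pics/top0.png"); b=cv2.imread("pics/sc0.png"); ga=cv2.cvtColor(a,6).astype(float); gb=cv2.cvtColor(b,6).astype(float)
def wc(g,p,r,bg):  # darkness-weighted centroid
    x,y=np.round(p).astype(int); w=g[y-r:y+r+1,x-r:x+r+1]; w=np.clip(bg-w,0,None); Y,X=np.mgrid[y-r:y+r+1,x-r:x+r+1]; return np.array([(w*X).sum(),(w*Y).sum()])/w.sum()
ty=[wc(ga,p,4,85) for p in[(409,234),(440.5,246),(401.5,255),(433.5,267)]]
sy=[wc(gb,p,3,85) for p in[(263.9,221.3),(254.9,203.3),(241.2,226.3),(233.1,207.7)]]
def tri(u,v):
    def ray(n,p): A=plane(n,p,0);B=plane(n,p,.2);return A,(B-A)/np.linalg.norm(B-A)
    a,d=ray("top",u);c,e=ray("scene",v); s=np.linalg.lstsq(np.c_[d,-e],c-a,rcond=None)[0]; P,Q=a+s[0]*d,c+s[1]*e; return (P+Q)/2,np.linalg.norm(P-Q)
T=np.array([plane("top",p,.025) for p in ty]);print("top pads",T.round(4).tolist())
S=np.array([plane("scene",p,.025) for p in sy]);print("scene pads",S.round(4).tolist())
T=T[[np.argmin(np.linalg.norm(T[:,:2]-s[:2],axis=1)) for s in S]]
for n,P in(("t",T),("s",S)):
    o=P[np.argsort(P[:,1])]; d=o[2:].mean(0)-o[:2].mean(0); print(n,P.mean(0).round(4),"len y",np.linalg.norm(d).round(4),"yaw",np.degrees(np.arctan2(-d[0],d[1])).round(2),"x gaps",np.linalg.norm(o[0]-o[1]),np.linalg.norm(o[2]-o[3]))
pt=[(322.2,240.2),(340,238.4)];ps=[(309.5,249.3),(294.8,240.8)]
for u,v in zip(pt,ps): print("peg",plane("top",u,.079).round(4),plane("scene",v,.079).round(4),tri(u,v))
for n,c,u in(("top",(330.6,240.3),[(309,228),(354,252)]),("scene",(301.6,251.3),[])): print("plate",plane(n,c,.063).round(4))
def rect(im,g,thr,box,n,z):
    x0,y0,x1,y1=box; m=np.zeros(g.shape,np.uint8); m[y0:y1,x0:x1]=(g[y0:y1,x0:x1]<thr); 
    k,l,s,c=cv2.connectedComponentsWithStats(m); i=1+np.argmax(s[1:,4]); ys,xs=np.where(l==i)
    P=np.array([plane(n,(x,y),z)[:2] for x,y in zip(xs,ys)]); (cx,cy),wh,an=cv2.minAreaRect((P*1000).astype(np.float32)); 
    C=np.cov(P.T);w,V=np.linalg.eigh(C);print(n,"rect",P.mean(0).round(4),cx,cy,wh,an,"axis deg",np.degrees(np.arctan2(V[1,1],V[0,1])))
rect(a,ga,90,(308,228,355,252),"top",.064);rect(b,gb,90,(275,230,330,270),"scene",.064)
rect(a,ga,60,(225,255,250,300),"top",.035);rect(b,gb,60,(385,275,425,310),"scene",.035)
print("ball",tri((236.8,241.1),(376.4,320.9)), plane("top",(236.8,241.1),.019))
print("handle tri",tri((238.1,281.4),(408.4,291.8)))
# scale outline top: housing corners green dot
print("housing back corners", [plane("top",(290+x/5,205+y/5),.057).round(4) for x,y in((33,65),(348,28))],"sc",[plane("scene",(225+x/5.3,195+y/5.3),.057).round(4) for x,y in((437,472),(160,308))])
```

```text
top pads [[0.6208, -0.251, 0.025], [0.5822, -0.3424, 0.025], [0.5578, -0.2239, 0.025], [0.5197, -0.3164, 0.025]]
scene pads [[0.5624, -0.2217, 0.025], [0.5237, -0.3134, 0.025], [0.6255, -0.2478, 0.025], [0.5862, -0.3402, 0.025]]
t [ 0.5701 -0.2834  0.025 ] len y 0.0996 yaw -22.67 x gaps 0.06773109573375051 0.06858738920423521
s [ 0.5744 -0.2808  0.025 ] len y 0.1 yaw -22.95 x gaps 0.06794446302581843 0.06827462216069606
peg [0.5958 0.0065 0.079 ] [0.5976 0.0116 0.079 ] (array([0.59562256, 0.00752489, 0.07577527]), np.float64(0.002637987366632323))
peg [ 0.5999 -0.0445  0.079 ] [ 0.602  -0.0404  0.079 ] (array([ 0.5999624 , -0.04395584,  0.07606594]), np.float64(0.001710419261539993))
plate [ 0.5984 -0.0177  0.063 ]
plate [ 0.6049 -0.0107  0.063 ]
top rect [ 0.5982 -0.0177] 597.9139404296875 -17.504127502441406 (39.666831970214844, 93.76228332519531) 5.6934309005737305 axis deg 94.82888789577679
scene rect [ 0.6056 -0.0101] 605.1407470703125 -11.229969024658203 (36.524349212646484, 91.802490234375) 5.578251361846924 axis deg 96.31904061072747
top rect [0.4887 0.2534] 488.41455078125 253.44647216796875 (80.49779510498047, 21.139856338500977) 3.6739742755889893 axis deg -175.82648243641796
scene rect [0.4937 0.2588] 491.4701232910156 259.3334045410156 (74.83924102783203, 20.794157028198242) 4.130858421325684 axis deg -173.62219051794452
ball (array([0.61199476, 0.2600692 , 0.01761893]), np.float64(0.00029004792846401876)) [0.61161578 0.25999093 0.019     ]
handle tri (array([0.48897406, 0.25478213, 0.02920634]), np.float64(0.0014138356791745293))
housing back corners [array([0.6684, 0.0798, 0.057 ]), array([ 0.6865, -0.1048,  0.057 ])] sc [array([0.6742, 0.087 , 0.057 ]), array([ 0.6942, -0.0922,  0.057 ])]
```

```bash
cat >> h.py <<'E'
def delta(x,y,z,yaw,base=None):
    """shift [mm] and turn [deg] in tool axes to a level pose; base=(x,y,z,yaw deg) or the measured one"""
    if base is None:
        s=monitor.observe(); p=s["tool_pos"]; R=Ro.from_euler("xyz",s["tool_rot"])
    else: p=np.array(base[:3]); R=Ro.from_euler("xyz",[180,0,base[3]],degrees=True)
    G=Ro.from_euler("xyz",[180,0,yaw],degrees=True)
    return (R.inv().apply(np.array([x,y,z])-p)*1000).round(1),(R.inv()*G).as_rotvec(degrees=True).round(2)
def st():
    s=monitor.observe(); print("t",round(s["time"],2),"pos",s["tool_pos"].round(4),"rot",np.degrees(s["tool_rot"]).round(2),"F",s["contact_force"].round(1),"T",s["torque"].round(2),"open",round(s["opening"],4))
E
python3 - <<'E'
from h import *
print(delta(.572,-.282,.12,67.2))
for n,p in(("bottle",(267,185)),("jar",(372,182)),("saucer",(320,178))): print(n,plane("top",p,.08 if n!="saucer" else .01).round(3))
E
```

```text
(array([-637.8, -522.8,  106.7]), array([-7.00e-02,  5.00e-02,  8.64e+01]))
bottle [0.764 0.164 0.08 ]
jar [ 0.766 -0.143  0.08 ]
saucer [0.804 0.009 0.01 ]
```

move_arm(
  deltas=[
    {"x": -0.045, "y": -0.037, "z": 0, "wz": 6},
    {"x": -0.09, "y": -0.074, "z": 0, "wz": 12},
    {"x": -0.135, "y": -0.111, "z": 0, "wz": 18},
    {"x": -0.18, "y": -0.148, "z": 0, "wz": 24},
    {"x": -0.225, "y": -0.185, "z": 0, "wz": 30},
    {"x": -0.27, "y": -0.222, "z": 0, "wz": 36},
    {"x": -0.315, "y": -0.259, "z": 0, "wz": 42},
    {"x": -0.36, "y": -0.296, "z": 0, "wz": 48},
  ],
)

```text
schema error: expected keys x, y, z, wx, wy, wz, hand
```

```bash
python3 -c "
from h import *
st();print(delta(.572,-.282,.12,67.2))"
```

```text
t 0.1 pos [0.2333 0.47   0.2261] rot [-1.7993e+02 -1.0000e-02  1.5360e+02] F [ 0.8 -0.5  0.4] T [-0.03 -0.05  0.02] open 0.0918
(array([-637.8, -522.8,  106.7]), array([-7.00e-02,  5.00e-02,  8.64e+01]))
```

move_arm(
  deltas=[
    {"x": -0.03, "y": -0.025, "z": 0, "wx": 0, "wy": 0, "wz": 5, "hand": 1},
    {"x": -0.075, "y": -0.062, "z": 0, "wx": 0, "wy": 0, "wz": 12, "hand": 1},
    {"x": -0.12, "y": -0.1, "z": 0, "wx": 0, "wy": 0, "wz": 20, "hand": 1},
    {"x": -0.17, "y": -0.14, "z": 0, "wx": 0, "wy": 0, "wz": 28, "hand": 1},
    {"x": -0.215, "y": -0.177, "z": 0, "wx": 0, "wy": 0, "wz": 36, "hand": 1},
    {"x": -0.26, "y": -0.214, "z": 0, "wx": 0, "wy": 0, "wz": 44, "hand": 1},
    {"x": -0.305, "y": -0.25, "z": 0, "wx": 0, "wy": 0, "wz": 52, "hand": 1},
    {"x": -0.35, "y": -0.287, "z": 0, "wx": 0, "wy": 0, "wz": 60, "hand": 1},
  ],
)

```text
time: 1.1
tool_pos: [0.4197, 0.0557, 0.2266]
tool_rot: [3.142, -0.0, 1.629]
contact_force: [1.1, 1.0, 0.3]
opening: 0.092
```

move_arm(
  deltas=[
    {"x": -0.179, "y": 0.146, "z": 0, "wx": 0, "wy": 0, "wz": 0, "hand": 1},
  ],
)

```text
time: 1.23
tool_pos: [0.4617, 0.0098, 0.2268]
tool_rot: [-3.141, -0.0, 1.631]
contact_force: [1.5, 1.2, 0.3]
opening: 0.092
```

```bash
python3 -c "
from h import *
st();print(delta(.572,-.282,.12,67.2))"
```

```text
t 1.23 pos [0.4617 0.0098 0.2268] rot [-1.7999e+02 -2.0000e-02  9.3460e+01] F [1.5 1.2 0.3] T [-0.02  0.04  0.02] open 0.092
(array([-298. ,   92.5,  106.7]), array([-2.000e-02, -2.000e-02,  2.626e+01]))
```

move_arm(
  deltas=[
    {"x": -0.06, "y": 0.018, "z": 0, "wx": 0, "wy": 0, "wz": 5, "hand": 1},
    {"x": -0.12, "y": 0.037, "z": 0, "wx": 0, "wy": 0, "wz": 11, "hand": 1},
    {"x": -0.18, "y": 0.055, "z": 0.02, "wx": 0, "wy": 0, "wz": 16, "hand": 1},
    {"x": -0.24, "y": 0.074, "z": 0.04, "wx": 0, "wy": 0, "wz": 22, "hand": 1},
    {"x": -0.28, "y": 0.088, "z": 0.07, "wx": 0, "wy": 0, "wz": 26.2, "hand": 1},
    {"x": -0.298, "y": 0.0925, "z": 0.1, "wx": 0, "wy": 0, "wz": 26.2, "hand": 1},
    {"x": -0.298, "y": 0.0925, "z": 0.13, "wx": 0, "wy": 0, "wz": 26.2, "hand": 1},
    {"x": -0.298, "y": 0.0925, "z": 0.13, "wx": 0, "wy": 0, "wz": 26.2, "hand": 1},
  ],
)

```text
time: 2.22
tool_pos: [0.571, -0.2791, 0.0936]
tool_rot: [-3.135, -0.001, 1.176]
contact_force: [-0.2, 0.2, -0.2]
opening: 0.0923
```

```bash
python3 -c "
from h import *
st();print(delta(.572,-.282,.003,67.2))
a=snap('top','t1');b=snap('scene','s1')
A=cv2.resize(a[190:290,370:470],None,fx=4,fy=4);B=cv2.resize(b[130:260,180:310],(400,400));cv2.imwrite('pics/c1.png',np.clip(np.hstack([A,B])*1.5,0,255).astype(np.uint8))"
```

```text
t 2.23 pos [ 0.571  -0.2791  0.0936] rot [-1.7962e+02 -8.0000e-02  6.7370e+01] F [-0.2  0.2 -0.2] T [-0.08  0.09 -0.01] open 0.0923
(array([-2.5,  2.6, 90.6]), array([-0.38, -0.08,  0.17]))
```

View pics/c1.png

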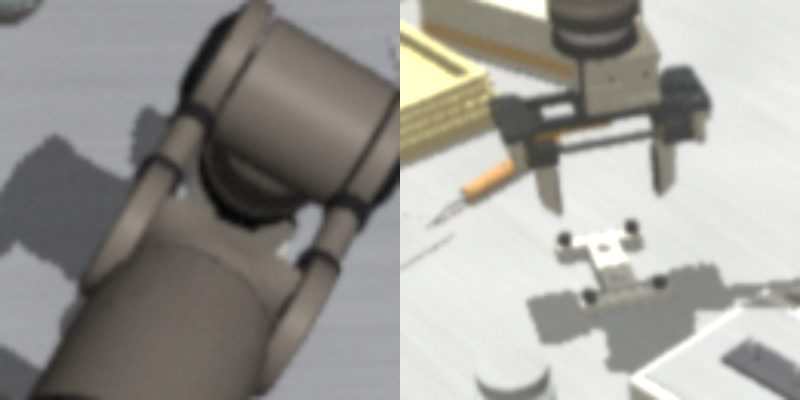

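The left half (top) shows the arm hiding the carrier. The right half (scene) shows the open jaws straddling the spine, hovering over it.

move_arm(
  deltas=[
    {"x": 0, "y": 0, "z": 0.03, "wx": 0, "wy": 0, "wz": 0, "hand": 1},
    {"x": 0, "y": 0, "z": 0.06, "wx": 0, "wy": 0, "wz": 0, "hand": 1},
    {"x": 0, "y": 0, "z": 0.08, "wx": 0, "wy": 0, "wz": 0, "hand": 1},
    {"x": 0, "y": 0, "z": 0.085, "wx": 0, "wy": 0, "wz": 0, "hand": 1},
    {"x": 0, "y": 0, "z": 0.085, "wx": 0, "wy": 0, "wz": 0, "hand": 1},
    {"x": 0, "y": 0, "z": 0.085, "wx": 0, "wy": 0, "wz": 0, "hand": 1},
  ],
)

```text
time: 3.08
tool_pos: [0.5737, -0.2803, 0.0133]
tool_rot: [3.139, 0.0, 1.176]
contact_force: [0.1, 0.3, -0.7]
opening: 0.0919
```

```bash
python3 -c "
from h import *
st();print(delta(.572,-.282,.003,67.2))"
```

```text
t 3.08 pos [ 0.5737 -0.2803  0.0133] rot [1.7985e+02 2.0000e-02 6.7400e+01] F [ 0.1  0.3 -0.7] T [-0.09  0.05 -0.01] open 0.0919
(array([-2.2, -0.9, 10.3]), array([0.15, 0.02, 0.2 ]))
```

move_arm(
  deltas=[
    {"x": 0, "y": 0, "z": 0.005, "wx": 0, "wy": 0, "wz": 0, "hand": 1},
    {"x": 0, "y": 0, "z": 0.01, "wx": 0, "wy": 0, "wz": 0, "hand": 0.6},
    {"x": 0, "y": 0, "z": 0.01, "wx": 0, "wy": 0, "wz": 0, "hand": 0.4},
    {"x": 0, "y": 0, "z": 0.01, "wx": 0, "wy": 0, "wz": 0, "hand": 0},
    {"x": 0, "y": 0, "z": 0.01, "wx": 0, "wy": 0, "wz": 0, "hand": 0},
    {"x": 0, "y": 0, "z": 0.01, "wx": 0, "wy": 0, "wz": 0, "hand": 0},
    {"x": 0, "y": 0, "z": 0.01, "wx": 0, "wy": 0, "wz": 0, "hand": 0},
    {"x": 0, "y": 0, "z": 0.01, "wx": 0, "wy": 0, "wz": 0, "hand": 0},
  ],
  grip_force=20,
)

```text
time: 4.08
tool_pos: [0.5728, -0.2799, 0.0017]
tool_rot: [3.142, -0.0, 1.176]
contact_force: [-0.2, 0.2, 0.0]
opening: 0.0298
```

```bash
python3 -c "
from h import *
st()"
```

```text
t 4.08 pos [ 0.5728 -0.2799  0.0017] rot [ 1.80e+02 -1.00e-02  6.74e+01] F [-0.2  0.2  0. ] T [-0.05  0.11 -0.09] open 0.0298
```

move_arm(
  deltas=[
    {"x": 0, "y": 0, "z": -0.005, "wx": 0, "wy": 0, "wz": 0, "hand": 0},
    {"x": 0, "y": 0, "z": -0.02, "wx": 0, "wy": 0, "wz": 0, "hand": 0},
    {"x": 0, "y": 0, "z": -0.05, "wx": 0, "wy": 0, "wz": 0, "hand": 0},
    {"x": 0, "y": 0, "z": -0.085, "wx": 0, "wy": 0, "wz": 0, "hand": 0},
    {"x": 0, "y": 0, "z": -0.12, "wx": 0, "wy": 0, "wz": 0, "hand": 0},
    {"x": 0, "y": 0, "z": -0.14, "wx": 0, "wy": 0, "wz": 0, "hand": 0},
    {"x": 0, "y": 0, "z": -0.14, "wx": 0, "wy": 0, "wz": 0, "hand": 0},
  ],
  grip_force=30,
)

```text
time: 4.95
tool_pos: [0.5737, -0.2805, 0.1444]
tool_rot: [3.137, 0.001, 1.176]
contact_force: [-0.0, 0.7, -2.3]
opening: 0.0295
```

```bash
python3 -c "
from h import *
st();print(delta(.600,-.0153,.142,95.4))"
```

```text
t 4.95 pos [ 0.5737 -0.2805  0.1444] rot [1.7973e+02 4.0000e-02 6.7400e+01] F [-0.   0.7 -2.3] T [-0.02  0.09 -0.  ] open 0.0295
(array([254.9, -77.7,   1.9]), array([  0.26,   0.11, -28.  ]))
```

Lifted (Fz −2.3 N ≈ 220 g). Now across to the seat.

move_arm(
  deltas=[
    {"x": 0.015, "y": -0.005, "z": 0, "wx": 0, "wy": 0, "wz": -2, "hand": 0},
    {"x": 0.05, "y": -0.015, "z": 0, "wx": 0, "wy": 0, "wz": -6, "hand": 0},
    {"x": 0.1, "y": -0.03, "z": 0, "wx": 0, "wy": 0, "wz": -11, "hand": 0},
    {"x": 0.15, "y": -0.046, "z": 0, "wx": 0, "wy": 0, "wz": -17, "hand": 0},
    {"x": 0.2, "y": -0.061, "z": 0, "wx": 0, "wy": 0, "wz": -22, "hand": 0},
    {"x": 0.24, "y": -0.073, "z": 0, "wx": 0, "wy": 0, "wz": -26.5, "hand": 0},
    {"x": 0.255, "y": -0.078, "z": 0, "wx": 0, "wy": 0, "wz": -28, "hand": 0},
    {"x": 0.255, "y": -0.078, "z": 0, "wx": 0, "wy": 0, "wz": -28, "hand": 0},
  ],
)

```text
time: 5.95
tool_pos: [0.5982, -0.0133, 0.1409]
tool_rot: [-3.14, -0.0, 1.667]
contact_force: [0.7, -0.9, -1.6]
opening: 0.0296
```

move_arm(
  deltas=[
    {"x": 0, "y": 0, "z": 0, "wx": 0, "wy": 0, "wz": 0, "hand": 0},
    {"x": 0, "y": 0, "z": 0, "wx": 0, "wy": 0, "wz": 0, "hand": 0},
  ],
)

```text
time: 6.2
tool_pos: [0.5987, -0.0159, 0.1416]
tool_rot: [-3.141, 0.0, 1.663]
contact_force: [-0.2, -0.5, -3.2]
opening: 0.0299
```

```bash
python3 -c "
from h import *
st()
b=snap('scene','s2')
B=cv2.resize(b[160:310,220:400],(720,600),interpolation=cv2.INTER_CUBIC);cv2.imwrite('pics/c2.png',np.clip(B*1.5,0,255).astype(np.uint8))"
```

```text
t 6.2 pos [ 0.5987 -0.0159  0.1416] rot [-1.7999e+02  1.0000e-02  9.5280e+01] F [-0.2 -0.5 -3.2] T [-0.01 -0.   -0.02] open 0.0299
```

View pics/c2.png

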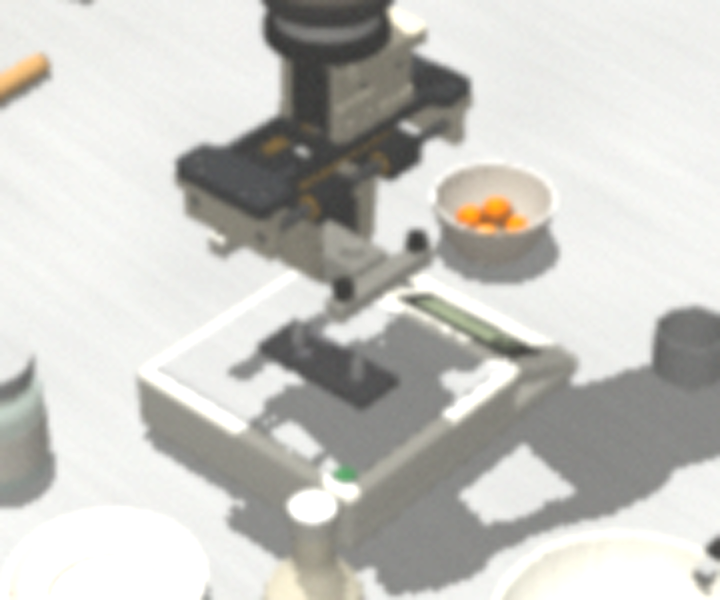

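The crop shows the carrier held level above the seat, with its two left pads at crop (343,287) and (418,240). The pegs are visible below, tops at about (297,325) and (357,350).

Run:
```python
from h import *
b=cv2.imread("pics/s2.png");g=cv2.cvtColor(b,6).astype(float)
def wc(p,r,bg):
    x,y=np.round(p).astype(int); w=np.clip(bg-g[y-r:y+r+1,x-r:x+r+1],0,None); Y,X=np.mgrid[y-r:y+r+1,x-r:x+r+1]; return np.array([(w*X).sum(),(w*Y).sum()])/w.sum()
P=[wc(p,3,70) for p in((305.7,231.7),(324.5,220))];print(P)
W=np.array([plane("scene",p,.165) for p in P]);print(W.round(4),np.linalg.norm(W[0]-W[1]))
d=W[0]-W[1];yaw=np.degrees(np.arctan2(d[1],d[0]));y=np.radians(95.28-90);print("yaw",yaw)
c=W.mean(0)[:2]-.05*np.array([-np.sin(y),np.cos(y)]);print("carrier centre (scene)",c)
import itertools
print("pegs",[plane("scene",p,.079).round(4) for p in((294.25,241.25),(309.25,247.8))])
# plate dark edge rect in original scene, and projected expectation of the seat model for 2 candidates
for s in((.600,-.0153),(.602,-.012)):
    Rz=np.array([[np.cos(y),-np.sin(y)],[np.sin(y),np.cos(y)]])
    print(s,"pegs top",[proj("scene",[*(Rz@[0,v]+s),.081]).round(1) for v in(.026,-.026)],"plate",[proj("scene",[*(Rz@[u,v]+s),.064]).round(1).tolist() for u in(-.018,.018) for v in(.046,-.046)])
    print("  top pegs",[proj("top",[*(Rz@[0,v]+s),.079]).round(1) for v in(.026,-.026)])
```

```text
[array([305.44019139, 231.81339713]), array([323.71972318, 220.11764706])]
[[0.632  0.0336 0.165 ]
 [0.566  0.0286 0.165 ]] 0.06623570923073302
yaw 4.30349091907541
carrier centre (scene) [ 0.60361996 -0.01868353]
pegs [array([ 0.6043, -0.0399,  0.079 ]), array([0.5939, 0.0066, 0.079 ])]
(0.6, -0.0153) pegs top [array([309.3, 248.5]), array([294.5, 240.1])] plate [[319.6, 253.7], [293.7, 239.0], [310.3, 260.3], [284.3, 245.2]]
  top pegs [array([320.8, 239.6]), array([338.8, 237.6])]
(0.602, -0.012) pegs top [array([309.6, 249.4]), array([294.7, 241. ])] plate [[319.9, 254.6], [293.9, 239.8], [310.6, 261.3], [284.6, 246.1]]
  top pegs [array([319.6, 239. ]), array([337.6, 236.9])]
```

Run:
```python
from h import *
y0=np.radians(5.4);Rz=np.array([[np.cos(y0),-np.sin(y0)],[np.sin(y0),np.cos(y0)]]);s0=np.array([.600,-.0153])
for n,f in(("top","top0"),("scene","sc0")):
    g=cv2.cvtColor(cv2.imread("pics/%s.png"%f),6).astype(np.float32)
    def prof(axis,side,z=.064):
        off=np.arange(-.012,.0121,.0005); half=(.018,.046)[axis]; oth=np.linspace(-.7,.7,21)*(.046,.018)[axis]
        out=[]
        for o in off:
            pts=[]
            for q in oth:
                l=np.zeros(2); l[axis]=side*half+o; l[1-axis]=q; pts.append(proj(n,[*(Rz@l+s0),z]))
            m=np.array(pts,np.float32)[None]; out.append(np.median(cv2.remap(g,m[...,0],m[...,1],cv2.INTER_LINEAR)))
        out=np.array(out)*side; k=np.argmax(np.gradient(out)); w=np.clip(np.gradient(out)[max(0,k-6):k+7],0,None)
        return ((off[max(0,k-6):k+7]*w).sum()/w.sum()*1000).round(2)
    print(n,{(a,s):prof(a,s) for a in(0,1) for s in(-1,1)})
```

```text
Traceback (most recent call last):
  File "h.py", line 12, in proj
    K,k1,R,t=cam(n); c=R@np.array(X)+t; q=c[:2]/c[2]; q=q*(1+k1*q@q); return (K@[q[0],q[1],1])[:2]
             ~~~^^^
  File "h.py", line 5, in cam
    p=viewer.camera_params(n); return np.array(p["camera_matrix"]),p["k1"],np.array(p["R"]),np.array(p["t"])
ValueError: time passes only in moves, steps and waits
```

Run:
```python
import cv2,numpy as np
a=cv2.imread("pics/top0.png")[228:252,308:354];b=cv2.imread("pics/sc0.png")[234:266,278:326];c=cv2.imread("pics/s2.png")[205:255,280:340]
f=lambda i,w,h:np.clip(cv2.resize(i,(w,h),interpolation=cv2.INTER_CUBIC)*1.6,0,255).astype(np.uint8)
cv2.imwrite("pics/c3.png",np.vstack([np.hstack([f(a,400,209),f(b,314,209)]),np.hstack([f(c,460,383),np.zeros((383,254,3),np.uint8)])]))
```

```text
(no output)
```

View pics/c3.png

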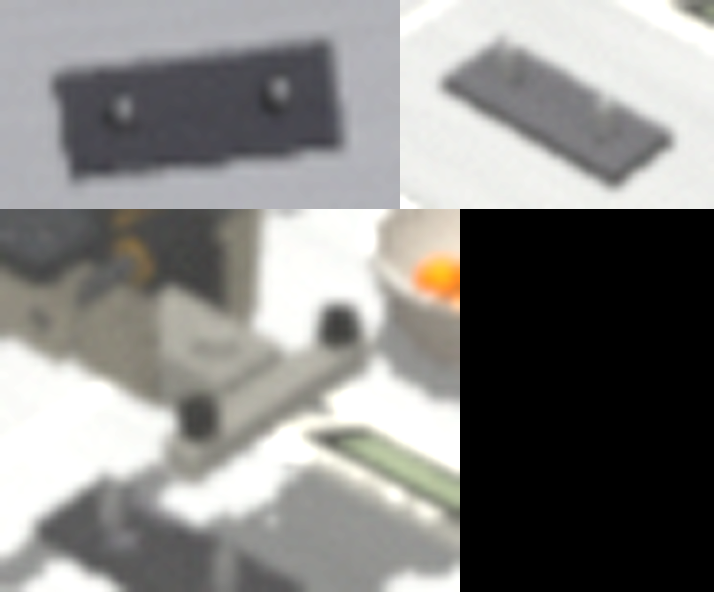

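```bash
sed -i 's/^def cam(n):/import functools\n@functools.cache\ndef cam(n):/' h.py
python3 - <<'E'
from h import *
y0=np.radians(5.4);Rz=np.array([[np.cos(y0),-np.sin(y0)],[np.sin(y0),np.cos(y0)]]);s0=np.array([.600,-.0153])
print("hole->centre",plane("scene",(308.1,222.75),.161)[:2]-Rz@[0,.026])
for n,f in(("top","top0"),("scene","sc0")):
    g=cv2.cvtColor(cv2.imread("pics/%s.png"%f),6).astype(np.float32)
    def prof(axis,side,z=.064):
        off=np.arange(-.012,.0121,.0005); half=(.018,.046)[axis]; oth=np.linspace(-.7,.7,21)*(.046,.018)[axis]
        out=[]
        for o in off:
            pts=[]
            for q in oth:
                l=np.zeros(2); l[axis]=side*half+o; l[1-axis]=q; pts.append(proj(n,[*(Rz@l+s0),z]))
            m=np.array(pts,np.float32)[None]; out.append(np.median(cv2.remap(g,m[...,0],m[...,1],cv2.INTER_LINEAR)))
        out=np.array(out)*side; G=np.gradient(out);k=np.argmax(G); w=np.clip(G[max(0,k-6):k+7],0,None)
        return ((off[max(0,k-6):k+7]*w).sum()/w.sum()*1000).round(2)
    print(n,{(a,s):prof(a,s) for a in(0,1) for s in(-1,1)})
E
```

```text
hole->centre [ 0.60088449 -0.01923604]
top {(0, -1): np.float64(-1.98), (0, 1): np.float64(-1.14), (1, -1): np.float64(-1.99), (1, 1): np.float64(-1.65)}
scene {(0, -1): np.float64(1.99), (0, 1): np.float64(6.29), (1, -1): np.float64(-0.01), (1, 1): np.float64(4.87)}
```

move_arm(
  deltas=[
    {"x": 0.003, "y": 0.001, "z": 0.015, "wx": 0, "wy": 0, "wz": 0, "hand": 0},
    {"x": 0.003, "y": 0.001, "z": 0.03, "wx": 0, "wy": 0, "wz": 0, "hand": 0},
    {"x": 0.003, "y": 0.001, "z": 0.045, "wx": 0, "wy": 0, "wz": 0, "hand": 0},
    {"x": 0.003, "y": 0.001, "z": 0.052, "wx": 0, "wy": 0, "wz": 0, "hand": 0},
    {"x": 0.003, "y": 0.001, "z": 0.052, "wx": 0, "wy": 0, "wz": 0, "hand": 0},
    {"x": 0.003, "y": 0.001, "z": 0.052, "wx": 0, "wy": 0, "wz": 0, "hand": 0},
  ],
)

```text
time: 7.0
tool_pos: [0.5999, -0.0115, 0.0902]
tool_rot: [3.141, 0.0, 1.665]
contact_force: [0.4, 0.6, -2.3]
opening: 0.03
```

```bash
python3 -c "
from h import *
st()
b=snap('scene','s3')
B=cv2.resize(b[215:275,270:350],(800,600),interpolation=cv2.INTER_CUBIC);cv2.imwrite('pics/c4.png',np.clip(B*1.6,0,255).astype(np.uint8))"
```

```text
t 7.0 pos [ 0.5999 -0.0115  0.0902] rot [1.7994e+02 1.0000e-02 9.5400e+01] F [ 0.4  0.6 -2.3] T [ 0.03 -0.   -0.02] open 0.03
```

View pics/c4.png

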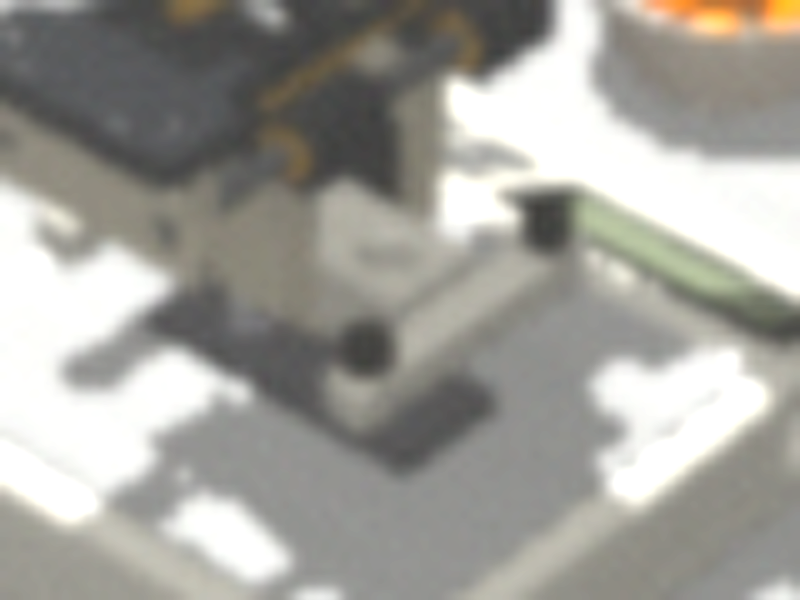

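The crop shows the carrier just above the pegs, left pads at crop (368,345) and (547,215), left hole at (388,252), and the plate's left and back corner at (402,470).

Run:
```python
from h import *
y0=np.radians(5.4);Rz=np.array([[np.cos(y0),-np.sin(y0)],[np.sin(y0),np.cos(y0)]])
g=cv2.cvtColor(cv2.imread("pics/s3.png"),6).astype(float)
def wc(p,r,bg):
    x,y=np.round(p).astype(int); w=np.clip(bg-g[y-r:y+r+1,x-r:x+r+1],0,None); Y,X=np.mgrid[y-r:y+r+1,x-r:x+r+1]; return np.array([(w*X).sum(),(w*Y).sum()])/w.sum()
P=[wc(p,3,55) for p in((306.8,249.5),(324.7,236.7))];print(P)
u=.0885
W=np.array([plane("scene",p,u+.0255) for p in P]);print(W.round(4),np.linalg.norm(W[0]-W[1]))
print("centre pads",W.mean(0)[:2]-Rz@[0,.05],"hole",plane("scene",(308.8,240.2),u+.021)[:2]-Rz@[0,.026])
print("plate corner back-left",plane("scene",(310.2,262.0),.059)[:2]-Rz@[.018,.046], "far front-right etc pegs",[plane("scene",p,.081)[:2]-Rz@[0,v] for p,v in(((294.5,240.4),-.026),((309.3,248.1),.026))])
```

```text
[array([305.97315436, 249.53691275]), array([324.09027778, 236.74305556])]
[[0.6343 0.038  0.114 ]
 [0.5654 0.031  0.114 ]] 0.06921683706399451
centre pads [ 0.60454631 -0.01525081] hole [ 0.602287   -0.01479265]
plate corner back-left [ 0.60087723 -0.01496171] far front-right etc pegs [array([ 0.60066834, -0.0143471 ]), array([ 0.5988324, -0.0164286])]
```

move_arm(
  deltas=[
    {"x": 0, "y": -0.0014, "z": 0.003, "wx": 0, "wy": 0, "wz": 0, "hand": 0},
    {"x": 0, "y": -0.0014, "z": 0.006, "wx": 0, "wy": 0, "wz": 0, "hand": 0},
    {"x": 0, "y": -0.0014, "z": 0.008, "wx": 0, "wy": 0, "wz": 0, "hand": 0},
    {"x": 0, "y": -0.0014, "z": 0.009, "wx": 0, "wy": 0, "wz": 0, "hand": 0},
    {"x": 0, "y": -0.0014, "z": 0.009, "wx": 0, "wy": 0, "wz": 0, "hand": 0},
  ],
)

```text
time: 7.68
tool_pos: [0.5981, -0.0115, 0.0806]
tool_rot: [-3.141, -0.0, 1.665]
contact_force: [-0.6, -0.0, -2.3]
opening: 0.0297
```

move_arm(
  deltas=[
    {"x": 0, "y": 0, "z": 0.001, "wx": 0, "wy": 0, "wz": 0, "hand": 0},
    {"x": 0, "y": 0, "z": 0.002, "wx": 0, "wy": 0, "wz": 0, "hand": 0},
    {"x": 0, "y": 0, "z": 0.003, "wx": 0, "wy": 0, "wz": 0, "hand": 0},
    {"x": 0, "y": 0, "z": 0.003, "wx": 0, "wy": 0, "wz": 0, "hand": 0},
  ],
)

```text
time: 8.18
tool_pos: [0.598, -0.0115, 0.0776]
tool_rot: [-3.141, -0.0, 1.665]
contact_force: [-0.1, -0.5, -2.8]
opening: 0.0297
```

```bash
python3 -c "
from h import *
st()"
```

```text
t 8.18 pos [ 0.598  -0.0115  0.0776] rot [-1.7999e+02 -1.0000e-02  9.5400e+01] F [-0.1 -0.5 -2.8] T [-0.06  0.08  0.01] open 0.0297
```

move_arm(
  deltas=[
    {"x": 0, "y": 0, "z": 0.001, "wx": 0, "wy": 0, "wz": 0, "hand": 0},
    {"x": 0, "y": 0, "z": 0.002, "wx": 0, "wy": 0, "wz": 0, "hand": 0},
    {"x": 0, "y": 0, "z": 0.003, "wx": 0, "wy": 0, "wz": 0, "hand": 0},
    {"x": 0, "y": 0, "z": 0.003, "wx": 0, "wy": 0, "wz": 0, "hand": 0},
  ],
)

```text
time: 8.68
tool_pos: [0.598, -0.0116, 0.0746]
tool_rot: [-3.141, -0.0, 1.665]
contact_force: [-0.1, -0.2, -2.6]
opening: 0.0295
```

```bash
python3 -c "
from h import *
st()"
```

```text
t 8.68 pos [ 0.598  -0.0116  0.0746] rot [-1.7999e+02 -1.0000e-02  9.5400e+01] F [-0.1 -0.2 -2.6] T [-0.07  0.09 -0.01] open 0.0295
```

move_arm(
  deltas=[
    {"x": 0, "y": 0, "z": 0.001, "wx": 0, "wy": 0, "wz": 0, "hand": 0},
    {"x": 0, "y": 0, "z": 0.002, "wx": 0, "wy": 0, "wz": 0, "hand": 0},
    {"x": 0, "y": 0, "z": 0.003, "wx": 0, "wy": 0, "wz": 0, "hand": 0},
    {"x": 0, "y": 0, "z": 0.004, "wx": 0, "wy": 0, "wz": 0, "hand": 0},
    {"x": 0, "y": 0, "z": 0.005, "wx": 0, "wy": 0, "wz": 0, "hand": 0},
    {"x": 0, "y": 0, "z": 0.006, "wx": 0, "wy": 0, "wz": 0, "hand": 0},
    {"x": 0, "y": 0, "z": 0.006, "wx": 0, "wy": 0, "wz": 0, "hand": 0},
  ],
)

```text
time: 9.55
tool_pos: [0.598, -0.0115, 0.0686]
tool_rot: [-3.141, -0.0, 1.665]
contact_force: [0.4, 0.9, -2.7]
opening: 0.0297
```

```bash
python3 -c "
from h import *
st()"
```

```text
t 9.55 pos [ 0.598  -0.0115  0.0686] rot [-1.7999e+02 -1.0000e-02  9.5400e+01] F [ 0.4  0.9 -2.7] T [-0.06  0.07 -0.02] open 0.0297
```

move_arm(
  deltas=[
    {"x": 0, "y": 0, "z": 0.0007, "wx": 0, "wy": 0, "wz": 0, "hand": 0},
    {"x": 0, "y": 0, "z": 0.0014, "wx": 0, "wy": 0, "wz": 0, "hand": 0},
    {"x": 0, "y": 0, "z": 0.002, "wx": 0, "wy": 0, "wz": 0, "hand": 0},
    {"x": 0, "y": 0, "z": 0.0025, "wx": 0, "wy": 0, "wz": 0, "hand": 0},
    {"x": 0, "y": 0, "z": 0.0025, "wx": 0, "wy": 0, "wz": 0, "hand": 0},
  ],
)

```text
time: 10.18
tool_pos: [0.5981, -0.0115, 0.0662]
tool_rot: [-3.142, -0.0, 1.665]
contact_force: [0.5, 0.3, -2.7]
opening: 0.0294
```

```bash
python3 -c "
from h import *
st()"
```

```text
t 10.18 pos [ 0.5981 -0.0115  0.0662] rot [-1.80e+02 -1.00e-02  9.54e+01] F [ 0.5  0.3 -2.7] T [-0.07  0.04  0.03] open 0.0294
```

move_arm(
  deltas=[
    {"x": 0, "y": 0, "z": 0.0003, "wx": 0, "wy": 0, "wz": 0, "hand": 0},
    {"x": 0, "y": 0, "z": 0.0006, "wx": 0, "wy": 0, "wz": 0, "hand": 0},
    {"x": 0, "y": 0, "z": 0.0008, "wx": 0, "wy": 0, "wz": 0, "hand": 0},
    {"x": 0, "y": 0, "z": 0.0008, "wx": 0, "wy": 0, "wz": 0, "hand": 0},
  ],
)

```text
time: 10.68
tool_pos: [0.5982, -0.0115, 0.0657]
tool_rot: [3.141, 0.0, 1.665]
contact_force: [-1.0, 0.5, 1.8]
opening: 0.0297
```

```bash
python3 -c "
from h import *
st()"
```

```text
t 10.68 pos [ 0.5982 -0.0115  0.0657] rot [179.98   0.    95.4 ] F [-1.   0.5  1.8] T [-0.    0.34 -0.02] open 0.0297
```

Contact is exactly at the home height of 65.7 mm, so I'm releasing.

move_arm(
  deltas=[
    {"x": 0, "y": 0, "z": 0, "wx": 0, "wy": 0, "wz": 0, "hand": 0.36},
    {"x": 0, "y": 0, "z": 0, "wx": 0, "wy": 0, "wz": 0, "hand": 0.5},
    {"x": 0, "y": 0, "z": 0, "wx": 0, "wy": 0, "wz": 0, "hand": 0.6},
    {"x": 0, "y": 0, "z": 0, "wx": 0, "wy": 0, "wz": 0, "hand": 0.6},
    {"x": 0, "y": 0, "z": -0.005, "wx": 0, "wy": 0, "wz": 0, "hand": 0.6},
    {"x": 0, "y": 0, "z": -0.03, "wx": 0, "wy": 0, "wz": 0, "hand": 0.6},
    {"x": 0, "y": 0, "z": -0.08, "wx": 0, "wy": 0, "wz": 0, "hand": 0.6},
    {"x": 0, "y": 0, "z": -0.13, "wx": 0, "wy": 0, "wz": 0, "hand": 0.6},
  ],
)

```text
time: 11.68
tool_pos: [0.5979, -0.0115, 0.197]
tool_rot: [-3.141, -0.0, 1.665]
contact_force: [0.3, -0.3, -0.2]
opening: 0.0552
```

move_arm(
  deltas=[
    {"x": 0.04, "y": -0.015, "z": 0, "wx": 0, "wy": 0, "wz": -8, "hand": 0.6},
    {"x": 0.09, "y": -0.03, "z": 0, "wx": 0, "wy": 0, "wz": -18, "hand": 0.6},
    {"x": 0.14, "y": -0.05, "z": 0, "wx": 0, "wy": 0, "wz": -28, "hand": 0.6},
    {"x": 0.19, "y": -0.07, "z": 0, "wx": 0, "wy": 0, "wz": -38, "hand": 0.6},
    {"x": 0.23, "y": -0.085, "z": 0, "wx": 0, "wy": 0, "wz": -48, "hand": 0.6},
    {"x": 0.25, "y": -0.1, "z": 0, "wx": 0, "wy": 0, "wz": -58, "hand": 0.6},
    {"x": 0.25, "y": -0.1, "z": 0, "wx": 0, "wy": 0, "wz": -68, "hand": 0.6},
    {"x": 0.25, "y": -0.1, "z": 0, "wx": 0, "wy": 0, "wz": -78, "hand": 0.6},
  ],
)

```text
time: 12.68
tool_pos: [0.4748, 0.2284, 0.196]
tool_rot: [3.141, 0.001, 3.033]
contact_force: [0.4, 0.0, 0.2]
opening: 0.055
```

Run:
```python
from h import *
st()
a=snap("top","t4");b=snap("scene","s4")
f=lambda i,w,h:np.clip(cv2.resize(i,(w,h),interpolation=cv2.INTER_CUBIC)*1.5,0,255).astype(np.uint8)
cv2.imwrite("pics/c5.png",np.hstack([f(a[200:300,285:385],400,400),f(b[205:305,250:350],400,400)]))
print(delta(.4902,.2565,.15,183.7))
```

```text
t 12.68 pos [0.4748 0.2284 0.196 ] rot [1.7998e+02 4.0000e-02 1.7379e+02] F [0.4 0.  0.2] T [-0.    0.04  0.04] open 0.055
(array([-11.9,  29.9,  45.9]), array([ 1.000e-02,  4.000e-02, -1.021e+01]))
```

View pics/c5.png

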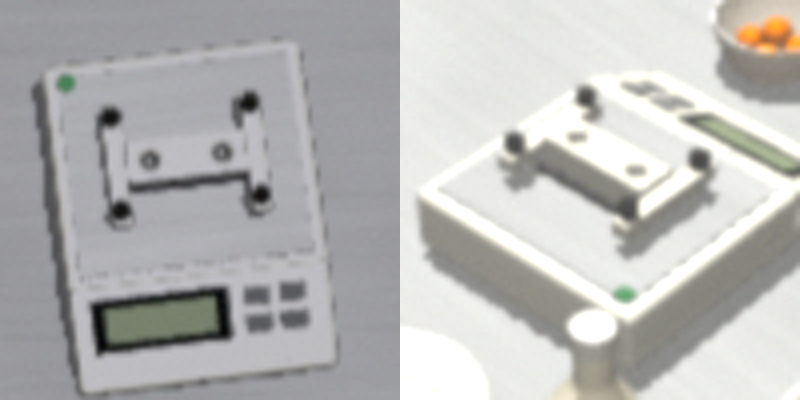

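The carrier sits level on the seat with both pegs showing in the holes. Its pads are at left-crop (110,117), (249,102), (121,210) and (261,194). Now to the handle.

move_arm(
  deltas=[
    {"x": -0.008, "y": 0.015, "z": 0.02, "wx": 0, "wy": 0, "wz": -5, "hand": 0.6},
    {"x": -0.0166, "y": 0.03, "z": 0.06, "wx": 0, "wy": 0, "wz": -10, "hand": 0.6},
    {"x": -0.0166, "y": 0.03, "z": 0.1, "wx": 0, "wy": 0, "wz": -10, "hand": 0.6},
    {"x": -0.0166, "y": 0.03, "z": 0.125, "wx": 0, "wy": 0, "wz": -10, "hand": 0.6},
    {"x": -0.0166, "y": 0.03, "z": 0.135, "wx": 0, "wy": 0, "wz": -10, "hand": 0.6},
    {"x": -0.0166, "y": 0.03, "z": 0.135, "wx": 0, "wy": 0, "wz": -10, "hand": 0.6},
  ],
)

```text
time: 13.52
tool_pos: [0.4951, 0.2558, 0.0605]
tool_rot: [-3.142, -0.0, -3.084]
contact_force: [0.6, -0.2, 0.1]
opening: 0.055
```

Run:
```python
from h import *
st()
b=snap("scene","s5")
cv2.imwrite("pics/c6.png",np.clip(cv2.resize(b[220:370,320:480],(640,600),interpolation=cv2.INTER_CUBIC)*1.5,0,255).astype(np.uint8))
print(delta(.4945,.2563,.011,183.8))
Tp=[plane("top",p,.089)[:2] for p in((312.5,229.25),(347.25,225.5),(315.25,252.5),(350.25,248.5))]
Sp=[plane("scene",p,.089)[:2] for p in((296.25,229.25),(278.25,240.75),(325,244.75),(306.75,256.75))]
for P in map(np.array,(Tp,Sp)):
    o=P[np.argsort(P[:,1])]; d=o[2:].mean(0)-o[:2].mean(0); e=sum(o[i:i+2][np.argsort(o[i:i+2,0])][1]-o[i:i+2][np.argsort(o[i:i+2,0])][0] for i in(0,2))
    print("carrier",P.mean(0).round(4),"yaw",np.degrees(np.arctan2(-d[0],d[1])).round(2),np.degrees(np.arctan2(e[1],e[0])).round(2),np.linalg.norm(d))
```

```text
t 13.53 pos [0.4951 0.2558 0.0605] rot [-1.800e+02 -1.000e-02 -1.767e+02] F [ 0.6 -0.2  0.1] T [ 0.04  0.04 -0.01] open 0.055
(array([ 1.1,  0.4, 50.2]), array([ 0.02,  0.07, -0.48]))
carrier [ 0.5969 -0.0195] yaw 5.17 5.52 0.09987552994583003
carrier [ 0.6029 -0.0134] yaw 6.06 4.07 0.09891515602552958
```

View pics/c6.png

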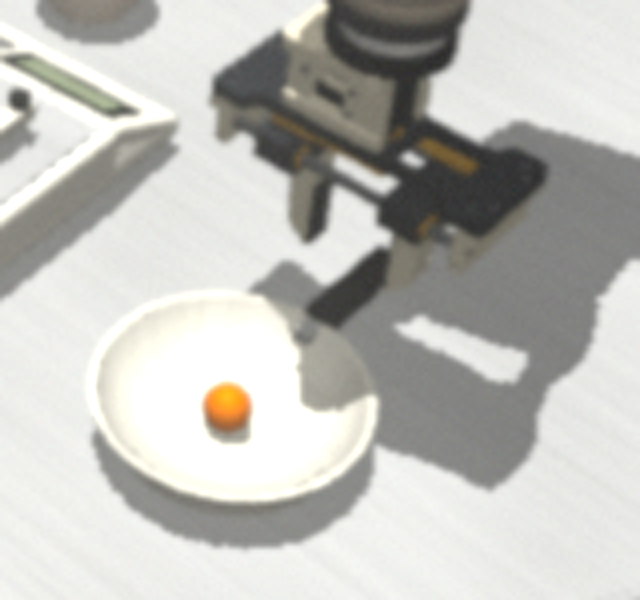

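The crop shows the open jaws straddling the black handle, and the ball at crop (227,408) in the middle of the dish. I'm descending and gripping softly, then firmly.

move_arm(
  deltas=[
    {"x": 0.001, "y": 0, "z": 0.02, "wx": 0, "wy": 0, "wz": -0.5, "hand": 0.6},
    {"x": 0.001, "y": 0, "z": 0.04, "wx": 0, "wy": 0, "wz": -0.5, "hand": 0.6},
    {"x": 0.001, "y": 0, "z": 0.0495, "wx": 0, "wy": 0, "wz": -0.5, "hand": 0.6},
    {"x": 0.001, "y": 0, "z": 0.0495, "wx": 0, "wy": 0, "wz": -0.5, "hand": 0.4},
    {"x": 0.001, "y": 0, "z": 0.0495, "wx": 0, "wy": 0, "wz": -0.5, "hand": 0.3},
    {"x": 0.001, "y": 0, "z": 0.0495, "wx": 0, "wy": 0, "wz": -0.5, "hand": 0.25},
    {"x": 0.001, "y": 0, "z": 0.0495, "wx": 0, "wy": 0, "wz": -0.5, "hand": 0.21},
    {"x": 0.001, "y": 0, "z": 0.0495, "wx": 0, "wy": 0, "wz": -0.5, "hand": 0.19},
  ],
  grip_force=5,
)

```text
time: 14.58
tool_pos: [0.4941, 0.2558, 0.0112]
tool_rot: [3.141, 0.0, -3.074]
contact_force: [-0.4, -1.1, 0.9]
opening: 0.0176
```

move_arm(
  deltas=[
    {"x": 0, "y": 0, "z": 0, "wx": 0, "wy": 0, "wz": 0, "hand": 0.17},
    {"x": 0, "y": 0, "z": 0, "wx": 0, "wy": 0, "wz": 0, "hand": 0.14},
    {"x": 0, "y": 0, "z": 0, "wx": 0, "wy": 0, "wz": 0, "hand": 0},
    {"x": 0, "y": 0, "z": 0, "wx": 0, "wy": 0, "wz": 0, "hand": 0},
  ],
)

```text
time: 15.08
tool_pos: [0.494, 0.2558, 0.011]
tool_rot: [3.142, 0.0, -3.074]
contact_force: [-0.8, -0.6, 2.0]
opening: 0.0179
```

move_arm(
  deltas=[
    {"x": 0, "y": 0, "z": 0, "wx": 0, "wy": 0, "wz": 0, "hand": 0},
    {"x": 0, "y": 0, "z": 0, "wx": 0, "wy": 0, "wz": 0, "hand": 0},
    {"x": 0, "y": 0, "z": 0, "wx": 0, "wy": 0, "wz": 0, "hand": 0},
  ],
  grip_force=50,
)

```text
time: 15.45
tool_pos: [0.494, 0.2558, 0.011]
tool_rot: [3.142, 0.0, -3.074]
contact_force: [-0.6, -0.8, 2.3]
opening: 0.0177
```

Run:
```python
from h import *
st()
b=snap("scene","s6");h=cv2.cvtColor(b,cv2.COLOR_BGR2HSV);m=cv2.inRange(h,(5,150,80),(20,255,255));m[:290]=0;m[355:]=0;m[:,:340]=0;m[:,420:]=0
M=cv2.moments(m);u=(M["m10"]/M["m00"],M["m01"]/M["m00"]);print(u,plane("scene",u,.019))
```

```text
t 15.45 pos [0.494  0.2558 0.011 ] rot [ 1.800e+02  1.000e-02 -1.761e+02] F [-0.6 -0.8  2.3] T [-0.11  0.02 -0.05] open 0.0177
(376.40909090909093, 320.92045454545456) [0.61317891 0.26079495 0.019     ]
```

move_arm(
  deltas=[
    {"x": 0, "y": 0, "z": -0.0005, "wx": 0, "wy": 0, "wz": 0, "hand": 0},
    {"x": 0, "y": 0, "z": -0.0015, "wx": 0, "wy": 0, "wz": 0, "hand": 0},
    {"x": 0, "y": 0, "z": -0.003, "wx": 0, "wy": 0, "wz": 0, "hand": 0},
    {"x": 0, "y": 0, "z": -0.005, "wx": 0, "wy": 0, "wz": 0, "hand": 0},
    {"x": 0, "y": 0, "z": -0.007, "wx": 0, "wy": 0, "wz": 0, "hand": 0},
    {"x": 0, "y": 0, "z": -0.009, "wx": 0, "wy": 0, "wz": 0, "hand": 0},
    {"x": 0, "y": 0, "z": -0.01, "wx": 0, "wy": 0, "wz": 0, "hand": 0},
    {"x": 0, "y": 0, "z": -0.01, "wx": 0, "wy": 0, "wz": 0, "hand": 0},
  ],
)

```text
time: 16.5
tool_pos: [0.494, 0.2558, 0.021]
tool_rot: [3.141, 0.0, -3.074]
contact_force: [-0.5, -0.1, -1.7]
opening: 0.0179
```

Run:
```python
from h import *
st()
b=snap("scene","s7")
cv2.imwrite("pics/c7.png",np.clip(cv2.resize(b[220:370,320:480],(640,600),interpolation=cv2.INTER_CUBIC)*1.5,0,255).astype(np.uint8))
h=cv2.cvtColor(b,cv2.COLOR_BGR2HSV);m=cv2.inRange(h,(5,150,80),(20,255,255));m[:270]=0;m[355:]=0;m[:,:340]=0;m[:,420:]=0
M=cv2.moments(m);u=(M["m10"]/M["m00"],M["m01"]/M["m00"]);print(u,plane("scene",u,.029))
# plan the carry: min-jerk, 64 rows
C0,C1=np.array([.6117,.2638]),np.array([.599,-.0165]);N=56;rows=[]
for i in range(N+1):
    s=i/N;s=10*s**3-15*s**4+6*s**5;p=np.radians(3.9+s*(-84.7-3.9));c=C0+s*(C1-C0);t=c-.118*np.array([np.cos(p),np.sin(p)]);rows.append((*t,np.degrees(p)))
for k in range(0,N,8):
    b=rows[k];y=np.radians(180+b[2]);ex=np.array([np.cos(y),np.sin(y)]);ey=np.array([np.sin(y),-np.cos(y)])
    print(k//8,[(round(2000*(np.array(r[:2])-b[:2])@ex)/2,round(2000*(np.array(r[:2])-b[:2])@ey)/2,round(5*(b[2]-r[2]))/5) for r in rows[k+1:k+9]])
print(rows[-1])
```

```text
t 16.5 pos [0.494  0.2558 0.021 ] rot [ 1.7999e+02  2.0000e-02 -1.7610e+02] F [-0.5 -0.1 -1.7] T [0.07 0.15 0.03] open 0.0179
(376.632183908046, 318.14942528735634) [0.61385998 0.26095883 0.029     ]
0 [(0.0, 0.0, 0.0), (0.0, 0.0, 0.0), (0.0, 0.0, 0.2), (0.0, -0.5, 0.2), (0.0, -0.5, 0.6), (0.5, -1.0, 1.0), (0.5, -1.5, 1.4), (0.5, -2.0, 2.0)]
1 [(0.0, -1.0, 0.8), (0.5, -2.0, 1.8), (0.5, -3.0, 2.8), (0.5, -4.5, 4.0), (1.0, -6.0, 5.6), (1.0, -8.0, 7.2), (1.0, -10.0, 8.8), (0.5, -12.0, 10.8)]
2 [(-1.0, -2.0, 2.0), (-2.0, -4.5, 4.2), (-3.0, -7.0, 6.6), (-4.5, -10.0, 9.0), (-6.5, -12.5, 11.6), (-8.5, -16.0, 14.2), (-11.0, -19.0, 17.0), (-14.0, -22.5, 19.8)]
3 [(-4.0, -2.5, 2.8), (-8.5, -4.5, 5.8), (-13.5, -7.0, 8.8), (-19.0, -9.5, 11.8), (-24.5, -12.0, 14.6), (-30.0, -14.5, 17.6), (-36.0, -17.0, 20.6), (-42.5, -19.5, 23.4)]
4 [(-7.0, 0.0, 2.8), (-14.0, 0.0, 5.6), (-21.0, 0.0, 8.2), (-28.0, 0.0, 10.8), (-35.0, 0.0, 13.2), (-41.5, -0.5, 15.6), (-48.5, -0.5, 17.8), (-54.5, -0.5, 19.8)]
5 [(-5.5, 2.0, 2.0), (-11.0, 3.5, 3.6), (-16.0, 5.0, 5.2), (-20.5, 6.0, 6.6), (-24.5, 7.5, 8.0), (-28.0, 8.5, 9.0), (-31.5, 9.5, 10.0), (-34.0, 10.0, 10.8)]
6 [(-2.0, 1.0, 0.6), (-3.5, 1.5, 1.2), (-5.0, 2.5, 1.6), (-5.5, 2.5, 1.8), (-6.0, 3.0, 2.0), (-6.5, 3.0, 2.0), (-6.5, 3.0, 2.0), (-6.5, 3.0, 2.0)]
(np.float64(0.5881002706813057), np.float64(0.10099551438578067), np.float64(-84.7))
```

View pics/c7.png

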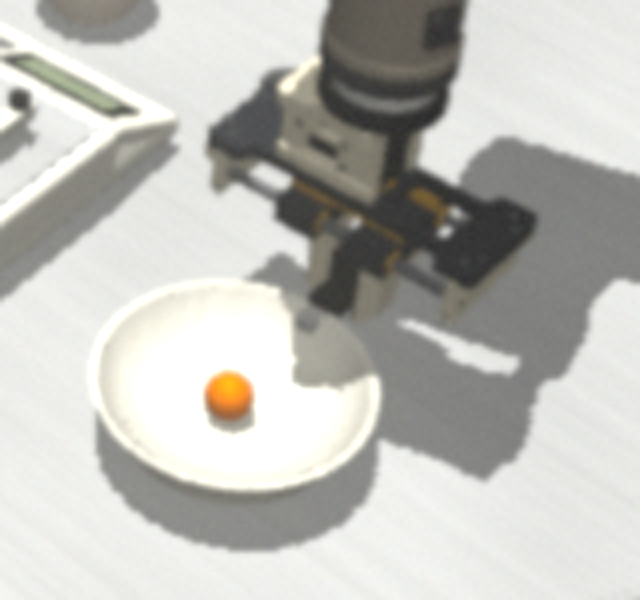

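The dish hangs level just off the bench, with the ball at crop (229,396), still in the middle. I'm lifting on.

move_arm(
  deltas=[
    {"x": 0, "y": 0, "z": -0.0005, "wx": 0, "wy": 0, "wz": 0, "hand": 0},
    {"x": 0, "y": 0, "z": -0.002, "wx": 0, "wy": 0, "wz": 0, "hand": 0},
    {"x": 0, "y": 0, "z": -0.0065, "wx": 0, "wy": 0, "wz": 0, "hand": 0},
    {"x": 0, "y": 0, "z": -0.0135, "wx": 0, "wy": 0, "wz": 0, "hand": 0},
    {"x": 0, "y": 0, "z": -0.024, "wx": 0, "wy": 0, "wz": 0, "hand": 0},
    {"x": 0, "y": 0, "z": -0.0365, "wx": 0, "wy": 0, "wz": 0, "hand": 0},
    {"x": 0, "y": 0, "z": -0.0505, "wx": 0, "wy": 0, "wz": 0, "hand": 0},
    {"x": 0, "y": 0, "z": -0.066, "wx": 0, "wy": 0, "wz": 0, "hand": 0},
  ],
)

```text
time: 17.55
tool_pos: [0.494, 0.2558, 0.0881]
tool_rot: [3.141, 0.0, -3.074]
contact_force: [-0.6, 0.3, -1.5]
opening: 0.0177
```

move_arm(
  deltas=[
    {"x": 0, "y": 0, "z": -0.0155, "wx": 0, "wy": 0, "wz": 0, "hand": 0},
    {"x": 0, "y": 0, "z": -0.0295, "wx": 0, "wy": 0, "wz": 0, "hand": 0},
    {"x": 0, "y": 0, "z": -0.042, "wx": 0, "wy": 0, "wz": 0, "hand": 0},
    {"x": 0, "y": 0, "z": -0.0525, "wx": 0, "wy": 0, "wz": 0, "hand": 0},
    {"x": 0, "y": 0, "z": -0.0595, "wx": 0, "wy": 0, "wz": 0, "hand": 0},
    {"x": 0, "y": 0, "z": -0.064, "wx": 0, "wy": 0, "wz": 0, "hand": 0},
    {"x": 0, "y": 0, "z": -0.066, "wx": 0, "wy": 0, "wz": 0, "hand": 0},
    {"x": 0, "y": 0, "z": -0.066, "wx": 0, "wy": 0, "wz": 0, "hand": 0},
  ],
)

```text
time: 18.55
tool_pos: [0.4939, 0.2557, 0.1528]
tool_rot: [-3.142, -0.0, -3.074]
contact_force: [0.3, 0.3, -1.0]
opening: 0.0172
```

```bash
cat >> h.py <<'E'
def ball(f,z,box):
    b=snap("scene",f);h=cv2.cvtColor(b,cv2.COLOR_BGR2HSV);m=cv2.inRange(h,(5,150,80),(20,255,255));k=np.zeros_like(m);x0,y0,x1,y1=box;k[y0:y1,x0:x1]=m[y0:y1,x0:x1]
    M=cv2.moments(k);u=(M["m10"]/M["m00"],M["m01"]/M["m00"]);print("ball",np.round(u,1),plane("scene",u,z).round(4));return b
E
python3 - <<'E'
from h import *
st();s=monitor.observe();ball("s8",s["tool_pos"][2]+.008,(340,230,420,330))
E
```

```text
t 18.55 pos [0.4939 0.2557 0.1528] rot [-1.800e+02 -2.000e-02 -1.761e+02] F [ 0.3  0.3 -1. ] T [ 0.    0.08 -0.01] open 0.0172
ball [382.  276.2] [0.6133 0.2612 0.1608]
```

move_arm(
  deltas=[
    {"x": 0, "y": 0, "z": 0, "wx": 0, "wy": 0, "wz": 0.1, "hand": 0},
    {"x": 0, "y": -0.0003, "z": 0, "wx": 0, "wy": 0, "wz": 0.3, "hand": 0},
    {"x": 0.0002, "y": -0.0006, "z": 0, "wx": 0, "wy": 0, "wz": 0.6, "hand": 0},
    {"x": 0.0003, "y": -0.001, "z": 0, "wx": 0, "wy": 0, "wz": 1, "hand": 0},
    {"x": 0.0005, "y": -0.0015, "z": 0, "wx": 0, "wy": 0, "wz": 1.4, "hand": 0},
    {"x": 0.0005, "y": -0.002, "z": 0, "wx": 0, "wy": 0, "wz": 2, "hand": 0},
  ],
)

```text
time: 19.35
tool_pos: [0.4936, 0.2537, 0.1529]
tool_rot: [3.141, 0.0, -3.109]
contact_force: [-0.0, 0.3, -1.1]
opening: 0.0176
```

move_arm(
  deltas=[
    {"x": 0.0002, "y": -0.001, "z": 0, "wx": 0, "wy": 0, "wz": 0.8, "hand": 0},
    {"x": 0.0005, "y": -0.002, "z": 0, "wx": 0, "wy": 0, "wz": 1.8, "hand": 0},
    {"x": 0.0005, "y": -0.003, "z": 0, "wx": 0, "wy": 0, "wz": 2.8, "hand": 0},
    {"x": 0.0007, "y": -0.0045, "z": 0, "wx": 0, "wy": 0, "wz": 4.1, "hand": 0},
    {"x": 0.001, "y": -0.006, "z": 0, "wx": 0, "wy": 0, "wz": 5.6, "hand": 0},
    {"x": 0.001, "y": -0.008, "z": 0, "wx": 0, "wy": 0, "wz": 7.2, "hand": 0},
    {"x": 0.001, "y": -0.01, "z": 0, "wx": 0, "wy": 0, "wz": 8.9, "hand": 0},
    {"x": 0.0005, "y": -0.012, "z": 0, "wx": 0, "wy": 0, "wz": 10.8, "hand": 0},
  ],
)

```text
time: 20.35
tool_pos: [0.4935, 0.2416, 0.1529]
tool_rot: [3.142, 0.0, 2.984]
contact_force: [-0.3, 0.3, -1.9]
opening: 0.0177
```

move_arm(
  deltas=[
    {"x": -0.001, "y": -0.002, "z": 0, "wx": 0, "wy": 0, "wz": 2, "hand": 0},
    {"x": -0.002, "y": -0.0045, "z": 0, "wx": 0, "wy": 0, "wz": 4.2, "hand": 0},
    {"x": -0.003, "y": -0.007, "z": 0, "wx": 0, "wy": 0, "wz": 6.6, "hand": 0},
    {"x": -0.0045, "y": -0.01, "z": 0, "wx": 0, "wy": 0, "wz": 9, "hand": 0},
    {"x": -0.0065, "y": -0.0125, "z": 0, "wx": 0, "wy": 0, "wz": 11.6, "hand": 0},
    {"x": -0.0085, "y": -0.016, "z": 0, "wx": 0, "wy": 0, "wz": 14.2, "hand": 0},
    {"x": -0.011, "y": -0.019, "z": 0, "wx": 0, "wy": 0, "wz": 17, "hand": 0},
    {"x": -0.014, "y": -0.0225, "z": 0, "wx": 0, "wy": 0, "wz": 19.8, "hand": 0},
  ],
)

```text
time: 21.35
tool_pos: [0.504, 0.2171, 0.153]
tool_rot: [3.141, 0.0, 2.638]
contact_force: [0.1, -0.6, -1.2]
opening: 0.0176
```

move_arm(
  deltas=[
    {"x": -0.004, "y": -0.0025, "z": 0, "wx": 0, "wy": 0, "wz": 2.8, "hand": 0},
    {"x": -0.0085, "y": -0.0047, "z": 0, "wx": 0, "wy": 0, "wz": 5.8, "hand": 0},
    {"x": -0.0135, "y": -0.007, "z": 0, "wx": 0, "wy": 0, "wz": 8.8, "hand": 0},
    {"x": -0.019, "y": -0.0095, "z": 0, "wx": 0, "wy": 0, "wz": 11.8, "hand": 0},
    {"x": -0.0245, "y": -0.012, "z": 0, "wx": 0, "wy": 0, "wz": 14.7, "hand": 0},
    {"x": -0.03, "y": -0.0145, "z": 0, "wx": 0, "wy": 0, "wz": 17.6, "hand": 0},
    {"x": -0.036, "y": -0.017, "z": 0, "wx": 0, "wy": 0, "wz": 20.5, "hand": 0},
    {"x": -0.0425, "y": -0.0195, "z": 0, "wx": 0, "wy": 0, "wz": 23.4, "hand": 0},
  ],
)

```text
time: 22.35
tool_pos: [0.5319, 0.1795, 0.1529]
tool_rot: [3.141, -0.0, 2.229]
contact_force: [0.3, -0.4, -1.7]
opening: 0.0174
```

move_arm(
  deltas=[
    {"x": -0.007, "y": 0, "z": 0, "wx": 0, "wy": 0, "wz": 2.8, "hand": 0},
    {"x": -0.014, "y": 0, "z": 0, "wx": 0, "wy": 0, "wz": 5.6, "hand": 0},
    {"x": -0.021, "y": 0, "z": 0, "wx": 0, "wy": 0, "wz": 8.2, "hand": 0},
    {"x": -0.028, "y": 0, "z": 0, "wx": 0, "wy": 0, "wz": 10.8, "hand": 0},
    {"x": -0.035, "y": 0, "z": 0, "wx": 0, "wy": 0, "wz": 13.2, "hand": 0},
    {"x": -0.0415, "y": -0.0003, "z": 0, "wx": 0, "wy": 0, "wz": 15.6, "hand": 0},
    {"x": -0.0485, "y": -0.0005, "z": 0, "wx": 0, "wy": 0, "wz": 17.8, "hand": 0},
    {"x": -0.0545, "y": -0.0005, "z": 0, "wx": 0, "wy": 0, "wz": 19.8, "hand": 0},
  ],
)

```text
time: 23.35
tool_pos: [0.5651, 0.1362, 0.1529]
tool_rot: [3.142, -0.0, 1.884]
contact_force: [-0.4, 0.2, -1.0]
opening: 0.0179
```

move_arm(
  deltas=[
    {"x": -0.0055, "y": 0.002, "z": 0, "wx": 0, "wy": 0, "wz": 2, "hand": 0},
    {"x": -0.011, "y": 0.0035, "z": 0, "wx": 0, "wy": 0, "wz": 3.7, "hand": 0},
    {"x": -0.016, "y": 0.005, "z": 0, "wx": 0, "wy": 0, "wz": 5.3, "hand": 0},
    {"x": -0.0205, "y": 0.0063, "z": 0, "wx": 0, "wy": 0, "wz": 6.7, "hand": 0},
    {"x": -0.0245, "y": 0.0075, "z": 0, "wx": 0, "wy": 0, "wz": 8, "hand": 0},
    {"x": -0.028, "y": 0.0085, "z": 0, "wx": 0, "wy": 0, "wz": 9.1, "hand": 0},
    {"x": -0.0315, "y": 0.0095, "z": 0, "wx": 0, "wy": 0, "wz": 10, "hand": 0},
    {"x": -0.034, "y": 0.01, "z": 0, "wx": 0, "wy": 0, "wz": 10.8, "hand": 0},
  ],
)

```text
time: 24.35
tool_pos: [0.5851, 0.1071, 0.1529]
tool_rot: [3.141, -0.0, 1.697]
contact_force: [-0.2, -1.4, -0.8]
opening: 0.0178
```

move_arm(
  deltas=[
    {"x": -0.002, "y": 0.001, "z": 0, "wx": 0, "wy": 0, "wz": 0.6, "hand": 0},
    {"x": -0.0035, "y": 0.0015, "z": 0, "wx": 0, "wy": 0, "wz": 1.1, "hand": 0},
    {"x": -0.005, "y": 0.0022, "z": 0, "wx": 0, "wy": 0, "wz": 1.5, "hand": 0},
    {"x": -0.0055, "y": 0.0025, "z": 0, "wx": 0, "wy": 0, "wz": 1.8, "hand": 0},
    {"x": -0.006, "y": 0.0028, "z": 0, "wx": 0, "wy": 0, "wz": 1.9, "hand": 0},
    {"x": -0.0065, "y": 0.003, "z": 0, "wx": 0, "wy": 0, "wz": 2, "hand": 0},
    {"x": -0.0065, "y": 0.003, "z": 0, "wx": 0, "wy": 0, "wz": 2, "hand": 0},
    {"x": -0.0065, "y": 0.003, "z": 0, "wx": 0, "wy": 0, "wz": 2, "hand": 0},
  ],
)

```text
time: 25.35
tool_pos: [0.5887, 0.1013, 0.1529]
tool_rot: [3.142, -0.0, 1.663]
contact_force: [-0.6, 0.3, -1.0]
opening: 0.0176
```

Run:
```python
from h import *
st();s=monitor.observe();z=s["tool_pos"][2]
b=ball("s9",z+.008,(250,150,370,270));a=snap("top","t9")
f=lambda i,w,h:np.clip(cv2.resize(i,(w,h),interpolation=cv2.INTER_CUBIC)*1.5,0,255).astype(np.uint8)
cv2.imwrite("pics/c8.png",np.hstack([f(a[180:320,250:390],400,400),f(b[150:290,250:390],400,400)]))
```

```text
t 25.35 pos [0.5887 0.1013 0.1529] rot [180.   -0.   95.3] F [-0.6  0.3 -1. ] T [0.03 0.08 0.03] open 0.0176
ball [298.7 218.1] [ 0.6024 -0.0238  0.1609]
```

View pics/c8.png

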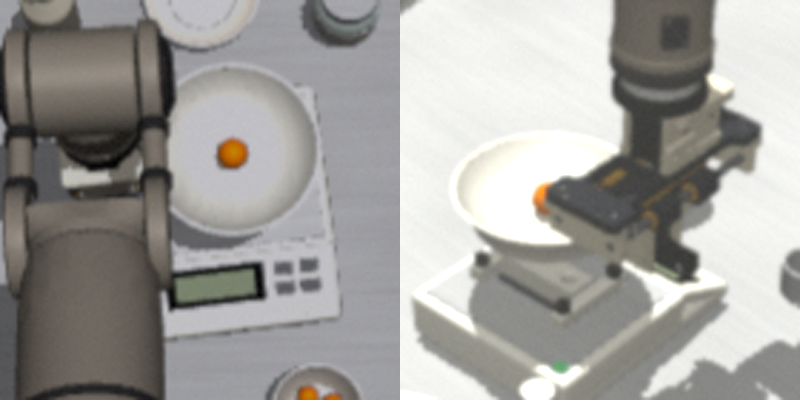

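Left half (top): the dish is centred over the scale, rim's right edge at crop x≈317, top at 65, bottom at 233, ball at (232,153). Right half (scene): the dish is level above the carrier's four pads, handle to the scale's left. I'll check the centring numerically against the carrier in the same camera.

Run:
```python
from h import *
z=.1529-.011  # dish underside
a=cv2.imread("pics/t9.png")
h=cv2.cvtColor(a,cv2.COLOR_BGR2HSV);m=cv2.inRange(h,(5,150,80),(20,255,255));m[:215]=0;m[255:]=0;m[:,:310]=0;m[:,350:]=0
M=cv2.moments(m);u=(M["m10"]/M["m00"],M["m01"]/M["m00"]);print("ball top",np.round(u,1),plane("top",u,z+.019))
def ext(C):
    t=np.radians(np.arange(0,360,3));P=np.array([proj("top",[C[0]+.084*np.cos(k),C[1]+.084*np.sin(k),z+.034]) for k in t]);return np.array([P[:,0].max(),P[:,1].min(),P[:,1].max()])
obs=np.array([361.0,202.7,261.5])
for C in((.599,-.0165),(.597,-.0195)): print(C,ext(C).round(1),obs)
y=np.radians(95.3-180);print("dish from TCP",np.array([.5887,.1013])+.118*np.array([np.cos(y),np.sin(y)]))
# initial dish rim on the bench in the top view: extremes
g=cv2.cvtColor(cv2.imread("pics/top0.png"),6);print("row profile",g[241,200:275].tolist());print("col",g[205:275,237].tolist())
```

```text
ball top [331.  233.2] [ 0.5975569  -0.01799398  0.1609    ]
(0.599, -0.0165) [361.5 201.5 262. ] [361.  202.7 261.5]
(0.597, -0.0195) [362.6 202.2 262.7] [361.  202.7 261.5]
dish from TCP [ 0.59959973 -0.01619551]
row profile [101, 103, 102, 102, 103, 102, 105, 109, 115, 105, 100, 103, 106, 110, 113, 116, 120, 122, 123, 123, 123, 122, 122, 122, 123, 123, 123, 122, 123, 123, 124, 119, 75, 68, 74, 79, 83, 87, 81, 76, 69, 61, 82, 119, 123, 122, 122, 122, 123, 123, 122, 122, 123, 123, 119, 116, 113, 110, 106, 103, 97, 91, 92, 110, 110, 102, 103, 103, 103, 103, 102, 103, 103, 102, 102]
col [102, 100, 102, 101, 102, 102, 103, 108, 112, 105, 93, 96, 99, 102, 107, 110, 116, 120, 122, 122, 123, 123, 123, 123, 122, 124, 124, 123, 123, 123, 120, 101, 75, 76, 80, 86, 87, 80, 74, 64, 53, 70, 104, 121, 123, 122, 123, 123, 124, 122, 123, 123, 122, 120, 119, 117, 116, 110, 107, 105, 105, 103, 81, 44, 21, 14, 16, 17, 16, 18]
```

move_arm(
  deltas=[
    {"x": 0, "y": 0, "z": 0, "wx": 0, "wy": 0, "wz": 0, "hand": 0},
    {"x": 0, "y": 0, "z": 0, "wx": 0, "wy": 0, "wz": 0, "hand": 0},
    {"x": 0, "y": 0, "z": 0, "wx": 0, "wy": 0, "wz": 0, "hand": 0},
    {"x": 0, "y": 0, "z": 0, "wx": 0, "wy": 0, "wz": 0, "hand": 0},
    {"x": 0, "y": 0, "z": 0, "wx": 0, "wy": 0, "wz": 0, "hand": 0},
    {"x": 0, "y": 0, "z": 0, "wx": 0, "wy": 0, "wz": 0, "hand": 0},
    {"x": 0, "y": 0, "z": 0, "wx": 0, "wy": 0, "wz": 0, "hand": 0},
    {"x": 0, "y": 0, "z": 0, "wx": 0, "wy": 0, "wz": 0, "hand": 0},
  ],
)

```text
time: 26.45
tool_pos: [0.5887, 0.1012, 0.1529]
tool_rot: [-3.142, -0.0, 1.663]
contact_force: [0.5, 0.2, -1.4]
opening: 0.0175
```

Run:
```python
from h import *
st();a=snap("top","t10")
h=cv2.cvtColor(a,cv2.COLOR_BGR2HSV);m=cv2.inRange(h,(5,150,80),(20,255,255));m[:215]=0;m[255:]=0;m[:,:310]=0;m[:,350:]=0
M=cv2.moments(m);u=(M["m10"]/M["m00"],M["m01"]/M["m00"]);print("ball top",np.round(u,1),plane("top",u,.161))
print(robot.hand_in())
```

```text
t 26.45 pos [0.5887 0.1012 0.1529] rot [-1.80e+02 -1.00e-02  9.53e+01] F [ 0.5  0.2 -1.4] T [-0.01  0.1   0.01] open 0.0175
ball top [331.  233.1] [ 0.59790303 -0.01808203  0.161     ]
the job is handed in; nothing more can be done
None
```

I seated the carrier on both pegs and released it. I then carried the dish by its handle, turned it a quarter turn with the handle to the scale's left, and handed the job in while holding it still. It took about 26.5 s of the 61 s allowed.

**Carrier:** It touched down gently, about 4.5 N, at the expected home height. The pictures afterwards showed it level with both pegs in the holes.

**Dish:** It was level, gripped at 50 N, with its underside about 50 mm above the pads by the arm's own reading. Its handle angle matched the scale's to within about 0.5°.

**Ball:** It did not move over the last second before hand-in. It sits within about 2–4 mm of the dish's middle.

**Checks that disagreed:** The two cameras differ by 4–6 mm in x and y. Averaging them puts the dish within about 2 mm of the carrier's centre. The top camera alone suggests up to about 4.5 mm off sideways. In the last scene view the gripper partly hid the ball, so I used the top view for it.

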